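Free a cam-locked sample slide and push it home to the reader

ROBOT

A 6-joint arm with a two-finger parallel gripper is mounted at the origin on a cart in front of the work surface, level with it; the furniture and walls round the work are solid. World frame = base frame: x ahead of the robot, y to its left, z up, the work surface at z = 0. Lengths are in m, angles in degrees, forces in N, time in s.
With the tool pointing down it reaches from about 0.35 to 0.875 m from the base axis. Payload 15.5 kg.
Tool frame: the origin (TCP) lies at the very end of the fingers, on their centre line; the grasp point (between the pads) lies 19 mm behind it; z points along the fingers, x is the direction in which the jaws open and shut, and the axes are right-handed (so a half turn about z gives the same grasp; the last joint's range is limited). The gripper opens to 85 mm and grips with 20 to 120 N. Pads are 22 mm wide; open, the fingers measure 114 mm over their backs; the gripper's body (76 mm by 85 mm) begins 54 mm behind the grasp point. The pads swing forward as they close: fully open they stand 13 mm farther back than shut.
Start: joints at [65.747, 28.281, 77.091, -0, 74.628, -5.472], TCP at [0.201, 0.592, 0.231] pointing down, gripper open.
Joint ranges: [-166.48, 166.48], [-47.26, 123.95], [12.59, 153.08], [-70.14, 250.14], [6.76, 159.57], [-176.63, 176.63]. Speed limits (degrees/s): [108.29, 108.29, 147.25, 172.46, 172.46, 172.46].

INTERFACE

Orientations are given as [roll, pitch, yaw] about the fixed x, y, z axes, in that order (R = Rz(yaw) Ry(pitch) Rx(roll)).
In Python, from workcell import * gives the robot as it stands. The module is installed in compiled form; this text tells all that it offers.
- The arm moves only by the tool send_rows, never from a script. Its argument "rows" is a list of rows, each a list of 5 numbers: the opening, from 0 (shut) to 1 (fully open), then the shift along the world's x, y, z in m, then the turn about the world's z in degrees. In form: [[grip, dx, dy, dz, turn], ...]. A call has 1 to 20 rows; each row shifts and turns the commanded pose from where the row before left it; what a row does not reach is not made up. A row lasts 1/10 s, in which the tool goes at most 50 mm and 8.59 degrees, less where a joint would pass 70% of its speed; a pose out of reach is approached as far as the arm can. A call is refused whole if a number of a shift passes 0.05 or a number of a turn 8.59, either way. A call with a gripper value outside its range is refused whole. The fingers move at their own pace and stop on an object; the grip force is fixed at half the most. Time passes only in rows, so rows that do not move let the fingers close. It gives the time, the measured TCP pose, the force and the opening at its end, in the units of the state.
- read_state(): the state, without advancing time (a new reading comes with each control period).
- get_image(name): name is "scene" or "top" or "wrist"; returns a dict with "frame" (420x560x3 uint8, red, green, blue), "vfov" (degrees; the focal length in pixels is half the picture's height over the tangent of half this angle, whatever the lens; pixels are square), "cx", "cy" (the principal point, pixels), "R" (3x3) and "t" (3): a world point X has camera coordinates R X + t; the wrist camera has in their place "T_tool_cam" (4x4, takes a point from camera to tool coordinates, whose origin is the TCP and whose axes are the tool frame's). Camera axes: x right, y down, z forward; pixel columns grow to the right and rows downward; lengths in m; the calibration is good to about 2 mm. A picture is of the moment at which its call begins: read the wrist's pose just before it. There is no depth.
- hand_in(): hands the job in, once; it reports no verdict.
The state is a dict: "time": time; "joint_pos": joint angles; "qd": joint speeds; "tau": joint torques, N m; "tcp_pos": TCP position; "eef_rot": TCP orientation; "ft_force": force on the tool from outside, world axes, zero at the start; "moment": the same for the moment, N m; "gripper_width": finger opening in m.
Only numpy, scipy, OpenCV 4.12 (cv2) and the standard library are available. Lean on these libraries where they do the work, as an engineer would, in place of code of your own. Each camera call takes 0.05 s, during which the arm holds its last target.

TASK

The specimen cup stands on a slide that is locked by an eccentric cam in front of it. Push the cam's lever round with your fingertips until it points straight away from the slide at the index ridge, so that the cam's low point faces the slide's roller; only then push the slide forward by its upright plate, gently, until it stops fully home with the cup at the reader. Grip and lift nothing, leave the cup standing in its nest untouched, do not disturb the things around, and finish clear of everything.

Things in the scene. Friction and masses are not known exactly. Their poses are not given: they have to be found in the camera images.
- fixture: Grey base plate 232 x 142 x 10 mm fixed to the counter. Origin: centre of its underside; x is the slide's forward direction (roughly away from the robot), y left, z up. Slide near the -x end between dark rails (26 mm high); cam axis at x = 28.5 mm, y = 0. White reader box, 46 x 22 mm, 52 mm high, at x = -35, y = -57 mm, right of the slide. Index ridge at x = 106 mm, y = 0.
- cam_axis (a point): Point on the cam's vertical turning axis, 35 mm above the counter (on the dark hub). Axes as the fixture's.
- lever_pin (a point): Middle of the black upright pin at the cam lever's end: 12 mm diameter, 60 mm from the cam axis; this point is 48 mm above the counter, pin top at 68, the lever under it (14 mm wide) at 23 to 29. The lever lies over the high lobe of the steel cam disc (64 mm diameter, 20 mm off centre, 11 to 23 mm above the counter). Turning takes about 1.5 N at the pin; the cam stays where left.
- cam (a joint): Angle of the cam in rad, seen from above counter-clockwise positive: 0 = lever points along the fixture's +x at the index ridge, low point of the cam facing the slide's roller; +1.57 = lever points to the fixture's +y (left). Stops at -0.9 and +2.2, none at 0. Starts between 1.3 and 2.0.
- index (a point): Top of the index ridge, 12 x 5 mm, 18 mm above the counter; straight ahead of the cam axis on the fixture's x axis.
- push_plate (a point): Centre of the upright grey push plate at the slide's rear (robot-side) end: 8 mm thick along the fixture's x, 56 mm wide, 17 to 65 mm above the counter; this point is 50 mm above the counter, 4 mm ahead of the rear face. It moves with the slide; axes as the fixture's.
- slide (a joint): Travel of the slide in m along the fixture's +x: 0 = back (start), 0.034 = fully home against its stop. It slides with about 1.5 N of friction and stays where it is left. Unless the cam is near its low point the cam blocks the roller at the slide's front (16 mm diameter) short of home.
- cup_center (a point): Centre (half-way up) of the lidded white specimen cup, 49 mm diameter, 55 mm high, standing loose in the slide's round nest (7 mm high rim), 32 mm ahead of the push plate's centre; its base is 21 mm and its lid 76 mm above the counter.
- bench_timer: Bystander: bench timer 60 x 64 x 23 mm. Origin: centre of its underside.
- dish: Bystander: covered culture dish, 93 mm diameter, 16 mm high. Origin: centre of its underside.
- vial_center (a point): Bystander: centre of a dropper vial, 26 mm diameter, 58 mm high, standing on the counter.
There are look-alikes about, which are no part of the job. What is shaped like the part that bears cup_center but green or purple is not meant.

How it is judged (in metres and radians):
On the way:
1. the cam is at its low point (within 0.25 rad) while the slide is still back (under 6 mm) (value of joint cam between -0.25 and 0.25 rad and value of joint slide below 0.006 m), for 0.2 s.
At the end, for the whole second after the job is handed in: The slide is fully home (at least 31 of its 34 mm), the cam is within 0.3 rad of its low point, and the cup stands upright in the slide's nest (value of joint cam between -0.3 and 0.3 rad and value of joint slide above 0.031 m and angle between cup_center's own z axis and vertical below 0.12 rad and horizontal distance between cup_center and push_plate between 0.026 and 0.038 m and height (world z) of cup_center between 0.044 and 0.054 m); the robot touches nothing.
It fails at once if the slide is pushed forward (over 8 mm) while the cam is more than 0.3 rad from its low point (value of joint slide above 0.008 m and not (value of joint cam between -0.3 and 0.3 rad)).
It fails at once if the cup is touched by the robot, tipped, lifted or knocked out of its nest (not (angle between cup_center's own z axis and vertical below 0.2 rad and height (world z) of cup_center below 0.058 m and horizontal distance between cup_center and push_plate below 0.04 m) or contact force between any of the fingers, the arm and cup above 0.5 N).
It fails at once if the lever's pin or the push plate is taken between the fingers (distance between the grasp point and lever_pin below 0.01 m or (x of the grasp point in the frame of push_plate between -0.007 and 0.007 m and y of the grasp point in the frame of push_plate between -0.04 and 0.04 m and z of the grasp point in the frame of push_plate below 0.02 m)).
It fails at once if the fixture is pushed roughly (over 40 N) (contact force between the fingers and fixture above 40 N).
It fails at once if the timer, the culture dish or the vial is moved (over 15 mm) or tipped ((distance of bench_timer from where it was at the start of the episode above 0.015 m or angle between bench_timer's own z axis and vertical above 0.3 rad) or (distance of dish from where it was at the start of the episode above 0.015 m or angle between dish's own z axis and vertical above 0.3 rad) or (distance of vial_center from where it was at the start of the episode above 0.015 m or angle between vial_center's own z axis and vertical above 0.3 rad)).
It also fails if it takes over 48 s, if anything falls off the work surface, if the arm or the gripper's body presses on something with over 40 N, if the wrist force passes 120 N, or if a joint passes its speed limit or range.

## Working session

There is one attempt and no reset: what is moved stays moved. The work goes in short steps, Python scripts to look and compute and a tool call to move; the robot and the scene stay as the last step left them, time stands still between calls to the robot, and variables do not carry over. Pictures are saved under pics/ and viewed, and the job is handed in when it is done.

Besides the shell and the picture viewer there is one more tool, called after "Emit:" as name([rows], argument=value, ...), one row to a line, values as JSON. send_rows: Moves the arm, as the interface text tells. Its arguments: {"type":"object","properties":{"rows":{"type":"array","items":{"type":"array","items":{"type":"number"}}}},"required":["rows"]}

```bash
mkdir -p pics; cat > h.py <<'E'
from workcell import *
import numpy as np, cv2
def cam(name):
    s=read_state(); g=get_image(name); f=g["frame"]
    F=f.shape[0]/2/np.tan(np.radians(g["vfov"])/2)
    if name=="wrist":
        from scipy.spatial.transform import Rotation as Ro
        T=np.eye(4);T[:3,:3]=Ro.from_euler('xyz',s["eef_rot"],degrees=True).as_matrix();T[:3,3]=s["tcp_pos"]
        M=np.linalg.inv(T@np.array(g["T_tool_cam"]));R,t=M[:3,:3],M[:3,3]
    else: R,t=np.array(g["R"]),np.array(g["t"])
    return dict(f=f,F=F,cx=g["cx"],cy=g["cy"],R=R,t=t)
def ray(c,u,v,z):
    d=c["R"].T@np.array([(u-c["cx"])/c["F"],(v-c["cy"])/c["F"],1]);o=-c["R"].T@c["t"]
    return o+d*(z-o[2])/d[2]
def proj(c,X):
    p=c["R"]@np.array(X)+c["t"];return p[:2]/p[2]*c["F"]+[c["cx"],c["cy"]]
def save(c,n,s=1):
    cv2.imwrite("pics/"+n,cv2.resize(c["f"][:,:,::-1],None,fx=s,fy=s,interpolation=cv2.INTER_CUBIC))
E
python3 - <<'E'
from h import *
import pickle
print(read_state())
for n in ("scene","top","wrist"):
    c=cam(n);save(c,n+"0.png",1.4);pickle.dump(c,open(n+"0.pkl","wb"));print(n,c["F"],-c["R"].T@c["t"])
E
```

```text
{'time': 0.0, 'joint_pos': array([ 6.57480357e+01,  2.83144319e+01,  7.71280356e+01,  5.81745633e-04,
        7.46258098e+01, -5.46986680e+00]), 'qd': array([-0.00851381,  0.04833641,  0.05289081,  0.00605981, -0.07482091,
       -0.05631722]), 'tau': array([-5.00922877e-03, -8.82159734e+01, -3.83870065e+01, -5.86221413e-04,
        1.01634872e-02, -3.15386194e-05]), 'tcp_pos': array([0.20106036, 0.59140496, 0.2306998 ]), 'eef_rot': array([-1.79992933e+02,  6.79129258e-02,  7.12177521e+01]), 'ft_force': array([-0.02834234,  0.4295475 ,  0.30465761]), 'moment': array([ 0.00990694, -0.06536956,  0.02430404]), 'gripper_width': 0.08530021589596756}
scene 536.6653602649116 [ 0.17397931 -0.73866323  0.66164155]
top 436.6963087720968 [0.39720484 0.16701031 0.88706443]
wrist 337.93847723742584 [0.13260035 0.61390123 0.3738867 ]
```

View pics/scene0.png

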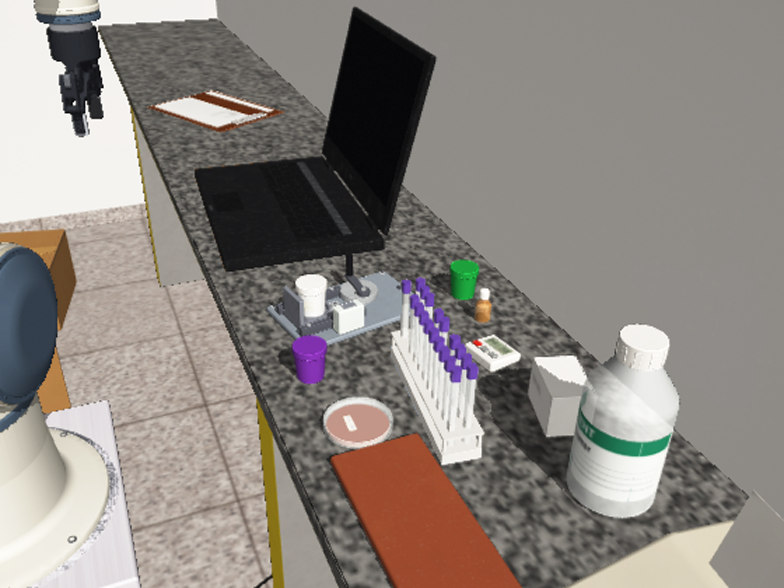

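View pics/top0.png

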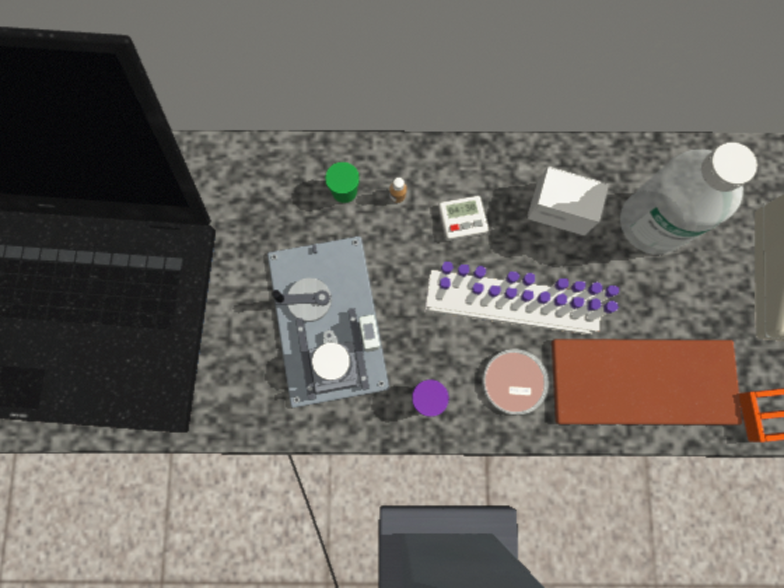

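View pics/wrist0.png

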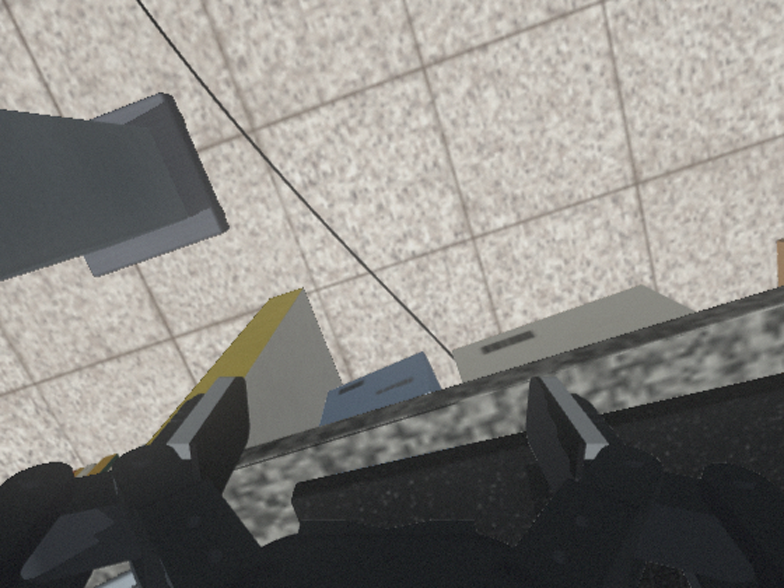

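The top view shows the fixture at centre-left, with corners near (268,255), (362,238), (388,388) and (290,405). The lever points left with its pin at (278,296), the hub is at (321,297) and the white cup lid is at (330,361). The laptop is left of the fixture. I'll zoom in for accuracy.

```bash
python3 - <<'E'
from h import *
import pickle
c=pickle.load(open("top0.pkl","rb"))
cr=c["f"][160:300,140:290]
cv2.imwrite("pics/topz.png",cv2.resize(cr[:,:,::-1],None,fx=4,fy=4,interpolation=cv2.INTER_CUBIC))
c=pickle.load(open("scene0.pkl","rb"))
cr=c["f"][170:260,180:310]
cv2.imwrite("pics/scz.png",cv2.resize(cr[:,:,::-1],None,fx=6,fy=6,interpolation=cv2.INTER_CUBIC))
E
```

```text
(no output)
```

View pics/topz.png

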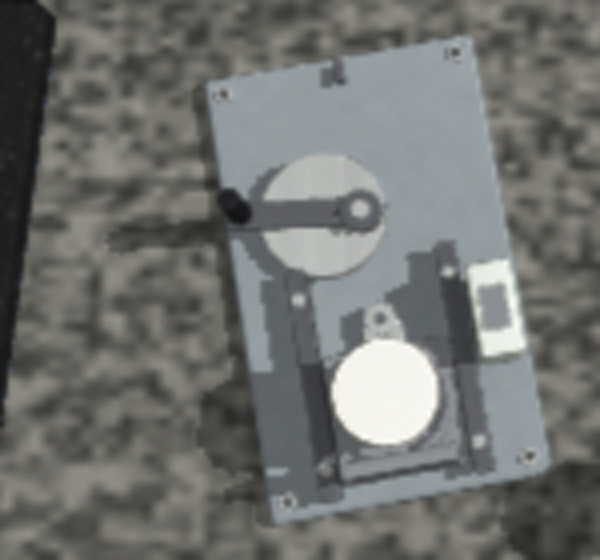

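View pics/scz.png

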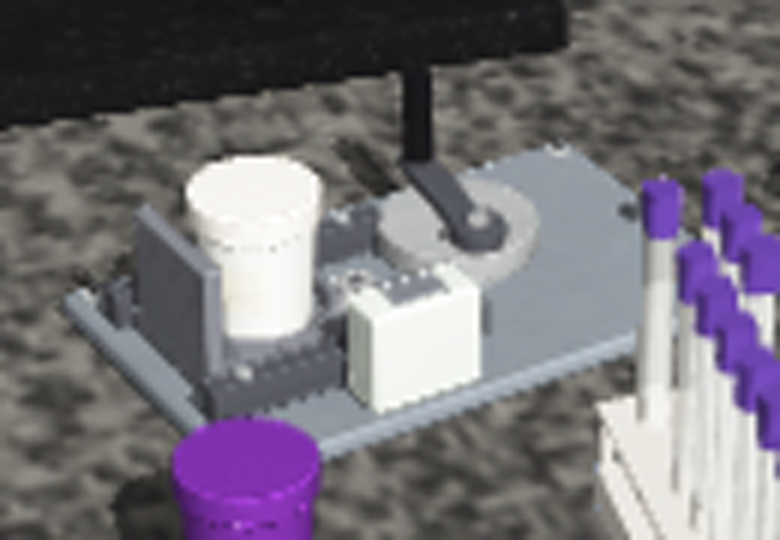

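```bash
python3 - <<'E'
from h import *
import pickle
c=pickle.load(open("top0.pkl","rb"))
P=lambda u,v,z:ray(c,140+(u+.5)/4-.5,160+(v+.5)/4-.5,z)
m=[P(207,82,.01),P(470,38,.01),P(550,468,.01),P(275,523,.01)]
for p in m:print(p)
cen=np.mean(m,0);fx=(m[0]+m[1]-m[2]-m[3])/2;fy=(m[0]+m[3]-m[1]-m[2])/2
print(cen,np.linalg.norm(fx),np.linalg.norm(fy),np.degrees(np.arctan2(fx[1],fx[0])),np.degrees(np.arctan2(-fy[0],fy[1])))
a=np.arctan2(fx[1],fx[0]);X=np.array([np.cos(a),np.sin(a),0]);Y=np.array([-np.sin(a),np.cos(a),0])
def L(p):d=p-cen;return d@X,d@Y
for n,p in dict(hub=P(361,208,.035),pin=P(230,200,.068),pin2=P(242,212,.03),cup=P(385,392,.076),disc=P(323,215,.023),plate=P(403,462,.065),idx=P(333,73,.018)).items():print(n,p,L(p))
# other things
for n,(u,v,z) in dict(vial=(398,183,.058),timer=(464,217,.023),dish=(515,381,.016),purple=(431,398,.06),green=(343,178,.06),rackL=(430,290,.03),lap1=(214,228,.02),lap2=(187,432,.02),lapscr=(209,222,.05),edge=(300,454,0)).items():print(n,ray(c,u/1.4,v/1.4,z))
E
```

```text
[0.63790735 0.34128403 0.01      ]
[0.66247388 0.204887   0.01      ]
[0.44043382 0.1620659  0.01      ]
[0.41271902 0.29776734 0.01      ]
[0.53838352 0.25150107 0.01      ] 0.22774297544706293 0.13853782245307197 10.92657950760206 10.876329340941544
hub [0.56662444 0.25682193 0.035     ] (np.float64(0.028737515052966206), np.float64(-0.00012869167347052463))
pin [0.56360135 0.31617236 0.068     ] (np.float64(0.037019157266174975), np.float64(0.05871879658964648))
pin2 [0.56523083 0.31683446 0.03      ] (np.float64(0.03874460172161879), np.float64(0.05906001942552869))
cup [0.4715755  0.23908409 0.076     ] (np.float64(-0.0679504982052704), np.float64(0.00047165979438373173))
disc [0.56530087 0.27715146 0.023     ] (np.float64(0.031291419900914386), np.float64(0.020083159033432593))
plate [0.44007076 0.23090319 0.065     ] (np.float64(-0.1004347884693811), np.float64(-0.0015891817525743323))
idx [0.64088312 0.27492023 0.018     ] (np.float64(0.10508049670014459), np.float64(0.003565697008547713))
vial [0.72865981 0.14927523 0.058     ]
timer [0.68985709 0.05078283 0.023     ]
dish [ 0.45000619 -0.01724243  0.016     ]
purple [0.42416427 0.10489423 0.06      ]
green [0.73504042 0.22832475 0.06      ]
rackL [0.57768663 0.10262862 0.03      ]
lap1 [0.67174637 0.42080312 0.02      ]
lap2 [0.37697382 0.44002042 0.02      ]
lapscr [0.67117272 0.41974134 0.05      ]
edge [0.34734777 0.28524741 0.        ]
```

Emit:
send_rows([
  [0, 0.014, -0.012, 0, 1],
  [0, 0.028, -0.023, 0, 1.8],
  [0, 0.028, -0.023, 0, 1.8],
  [0, 0.028, -0.023, 0, 1.8],
  [0, 0.028, -0.023, 0, 1.8],
  [0, 0.028, -0.023, 0, 1.8],
  [0, 0.028, -0.023, 0, 1.8],
  [0, 0.028, -0.023, 0, 1.8],
  [0, 0.028, -0.023, 0, 1.8],
  [0, 0.028, -0.023, 0, 1.8],
  [0, 0.028, -0.023, 0, 1.8],
  [0, 0.028, -0.023, -0.01, 1.8],
  [0, 0.014, -0.012, -0.02, 1],
  [0, 0, 0, -0.02, 0],
  [0, 0, 0, -0.02, 0],
  [0, 0, 0, -0.01, 0],
  [0, 0, 0, 0, 0],
  [0, 0, 0, 0, 0],
])

```text
time: 1.95
tcp_pos: [0.5374, 0.315, 0.1519]
eef_rot: [180.0, -0.0, 93.0]
ft_force: [-0.1, -0.7, 0.5]
gripper_width: 0.0
```

```bash
python3 - <<'E'
from h import *
s=read_state();print(s["time"],s["tcp_pos"],s["eef_rot"],s["ft_force"],s["gripper_width"])
c=cam("wrist");save(c,"w1.png",1.4)
print([proj(c,p)*1.4 for p in ([.5644,.3165,.068],[.5665,.2569,.035],s["tcp_pos"])])
c=cam("top");save(c,"t1.png",1.4)
E
```

```text
1.95 [0.53740011 0.31498535 0.1518586 ] [ 1.79974758e+02 -9.01561074e-03  9.30329483e+01] [-0.08449864 -0.73646904  0.50724227] 3.352736472476877e-05
[array([388.86821404, 357.14163217]), array([286.8958833 , 332.69170267]), array([389.63347098, 384.11183585])]
```

View pics/w1.png

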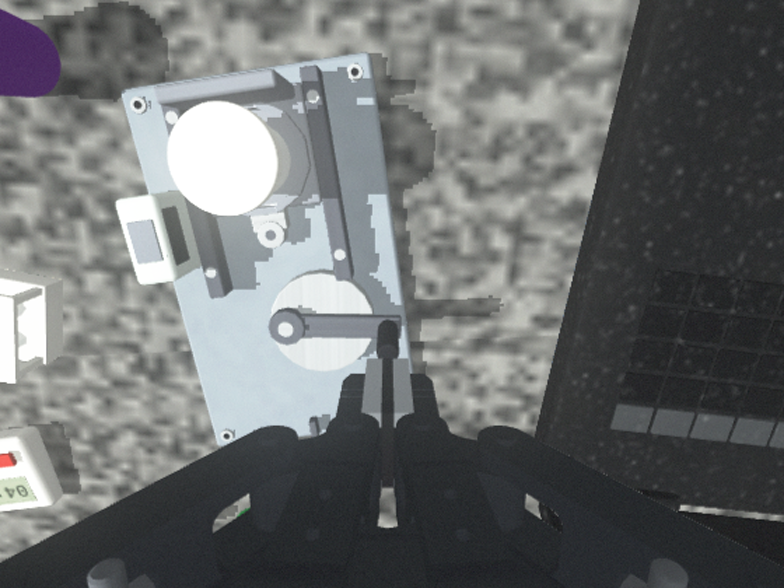

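View pics/t1.png

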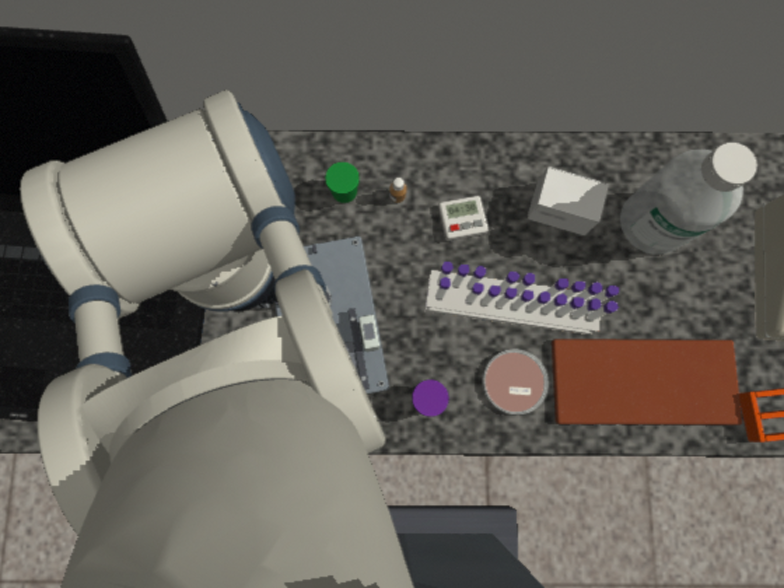

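The wrist view shows the shut fingertips at (387,385), just behind the pin, whose top is near (388,357). That matches the projection. The way down is clear.

Emit:
send_rows([
  [0, -0.001, 0.001, -0.015, -1],
  [0, 0, 0, -0.025, 0],
  [0, 0, 0, -0.025, 0],
  [0, 0, 0, -0.025, 0],
  [0, 0, 0, -0.015, 0],
  [0, 0, 0, -0.007, 0],
  [0, 0, 0, 0, 0],
  [0, 0, 0, 0, 0],
  [0, 0, 0, 0, 0],
])

```text
time: 2.95
tcp_pos: [0.5368, 0.316, 0.0404]
eef_rot: [179.9, -0.0, 92.0]
ft_force: [-0.7, -0.7, 0.2]
gripper_width: -0.0003
```

```bash
python3 - <<'E'
from h import *
s=read_state();p=s["tcp_pos"][:2];print(s["tcp_pos"],s["eef_rot"],s["ft_force"])
A=np.array([.5665,.2569])
for f in np.r_[92:20:-4,16,13.5,10.9]:
    a=np.radians(f);q=A+.06*np.array([np.cos(a),np.sin(a)])+.017*np.array([-np.sin(a),np.cos(a)])
    print(f,q.round(4),(q-p).round(4));p=q
E
```

```text
[0.53682634 0.31604542 0.04041104] [ 1.79910157e+02 -3.87830935e-02  9.20202352e+01] [-0.68719353 -0.6676003   0.23079648]
92.0 [0.5474 0.3163] [0.0106 0.0002]
88.0 [0.5516 0.3175] [0.0042 0.0012]
84.0 [0.5559 0.3183] [0.0043 0.0009]
80.0 [0.5602 0.3189] [0.0043 0.0006]
76.0 [0.5645 0.3192] [0.0043 0.0003]
72.0 [0.5689 0.3192] [ 0.0044 -0.    ]
68.0 [0.5732 0.3189] [ 0.0043 -0.0003]
64.0 [0.5775 0.3183] [ 0.0043 -0.0006]
60.0 [0.5818 0.3174] [ 0.0043 -0.0009]
56.0 [0.586  0.3161] [ 0.0042 -0.0012]
52.0 [0.59   0.3146] [ 0.0041 -0.0015]
48.0 [0.594  0.3129] [ 0.004  -0.0018]
44.0 [0.5979 0.3108] [ 0.0038 -0.0021]
40.0 [0.6015 0.3085] [ 0.0037 -0.0023]
36.0 [0.605  0.3059] [ 0.0035 -0.0026]
32.0 [0.6084 0.3031] [ 0.0033 -0.0028]
28.0 [0.6115 0.3001] [ 0.0031 -0.003 ]
24.0 [0.6144 0.2968] [ 0.0029 -0.0032]
16.0 [0.6195 0.2898] [ 0.0051 -0.0071]
13.5 [0.6209 0.2874] [ 0.0014 -0.0023]
10.9 [0.6222 0.2849] [ 0.0013 -0.0025]
```

Push the first part of the arc, down to 40° lever angle.

Emit:
send_rows([
  [0, 0.004, 0, 0, 0],
  [0, 0.004, 0, 0, 0],
  [0, 0.0026, 0.0002, 0, 0],
  [0, 0.0042, 0.0012, 0, -4],
  [0, 0.0043, 0.0009, 0, -4],
  [0, 0.0043, 0.0006, 0, -4],
  [0, 0.0043, 0.0003, 0, -4],
  [0, 0.0044, 0, 0, -4],
  [0, 0.0043, -0.0003, 0, -4],
  [0, 0.0043, -0.0006, 0, -4],
  [0, 0.0043, -0.0009, 0, -4],
  [0, 0.0042, -0.0012, 0, -4],
  [0, 0.0041, -0.0015, 0, -4],
  [0, 0.004, -0.0018, 0, -4],
  [0, 0.0038, -0.0021, 0, -4],
  [0, 0.0037, -0.0023, 0, -4],
  [0, 0, 0, 0, 0],
])

```text
time: 4.65
tcp_pos: [0.6015, 0.3079, 0.0392]
eef_rot: [180.0, -0.0, 39.9]
ft_force: [0.3, -0.1, 0.7]
gripper_width: -0.0002
```

```bash
python3 - <<'E'
from h import *
s=read_state();print(s["tcp_pos"],s["eef_rot"],s["ft_force"])
c=cam("wrist");save(c,"w2.png",1.4)
A=np.array([.5665,.2569])
for f in (36,40,44):
    a=np.radians(f);q=A+.06*np.array([np.cos(a),np.sin(a)]);print(f,proj(c,[*q,.029])*1.4,proj(c,[*q,.068])*1.4)
E
```

```text
[0.60147396 0.30793069 0.0392009 ] [ 1.79996806e+02 -1.76372971e-05  3.99180133e+01] [ 0.28662444 -0.13056951  0.67538253]
36 [390.24186548 420.60367764] [391.10621271 493.0793021 ]
40 [390.64700958 410.41564717] [391.63151847 480.69964367]
44 [390.24831491 400.08725094] [391.12983404 468.10119979]
```

View pics/w2.png

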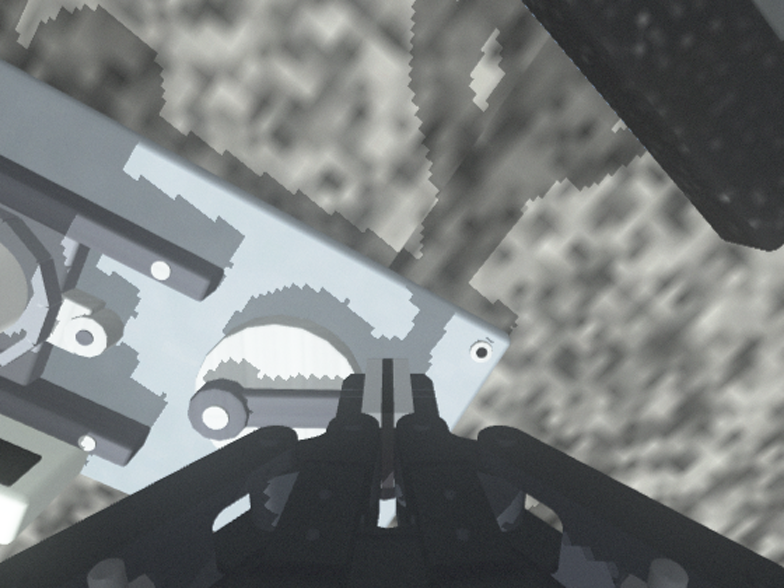

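The lever runs horizontally from the hub at (215,417) to the fingers, at about 40–42° as planned. I'll continue to alignment.

Emit:
send_rows([
  [0, 0.0035, -0.0026, 0, -4],
  [0, 0.0033, -0.0028, 0, -4],
  [0, 0.0031, -0.003, 0, -4],
  [0, 0.0029, -0.0032, 0, -4],
  [0, 0.0026, -0.0034, 0, -4],
  [0, 0.0025, -0.0037, 0, -4],
  [0, 0.0014, -0.0023, 0, -2.5],
  [0, 0.0013, -0.0025, 0, -2.5],
  [0, 0, 0, 0, 0],
  [0, 0, 0, 0, 0],
])

```text
time: 5.7
tcp_pos: [0.6216, 0.2848, 0.0393]
eef_rot: [180.0, -0.0, 11.2]
ft_force: [-0.5, -0.4, 0.7]
gripper_width: 0.0
```

```bash
python3 - <<'E'
from h import *
s=read_state();print(s["tcp_pos"],s["eef_rot"],s["ft_force"])
c=cam("wrist");save(c,"w3.png",1.4)
c=cam("scene");cv2.imwrite("pics/s3.png",cv2.resize(c["f"][150:270,170:320,::-1],None,fx=5,fy=5,interpolation=cv2.INTER_CUBIC))
E
```

```text
[0.62159589 0.28483198 0.03932674] [ 1.79999019e+02 -7.29929837e-03  1.11659650e+01] [-0.48226654 -0.3529657   0.71932526]
```

View pics/w3.png

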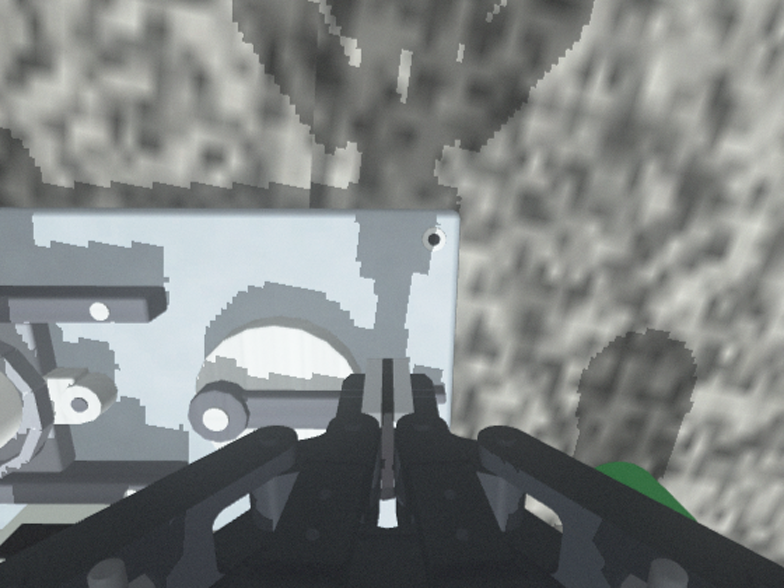

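View pics/s3.png

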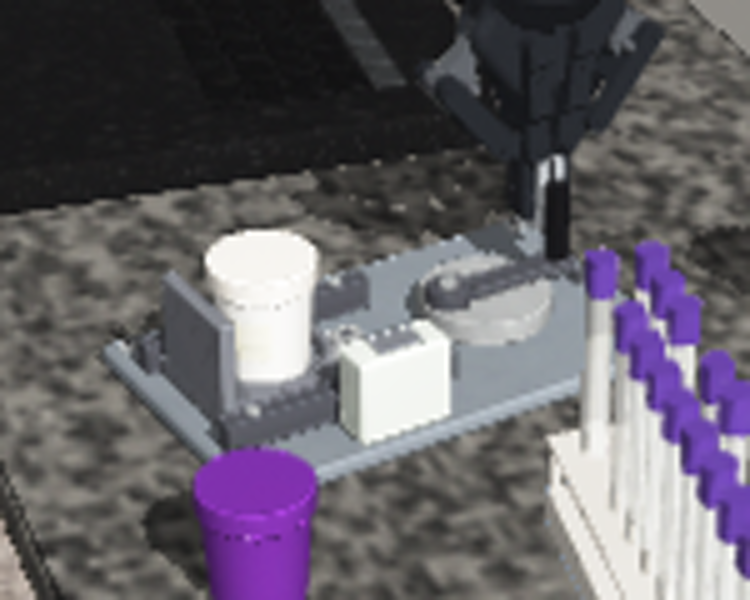

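Emit:
send_rows([
  [0, -0.001, 0.005, 0, 0],
  [0, -0.002, 0.01, 0, 0],
  [0, -0.003, 0.015, 0.005, 0],
  [0, 0, 0, 0.02, 0],
  [0, 0, 0, 0.03, 0],
  [0, 0, 0, 0.03, 0],
  [0, 0, 0, 0.03, 0],
  [0, -0.0166, -0.0069, 0.02, 6.9],
  [0, -0.0166, -0.0069, 0.01, 6.9],
  [0, -0.0166, -0.0069, 0, 6.9],
  [0, -0.0166, -0.0069, 0, 6.9],
  [0, -0.0166, -0.0069, 0, 6.9],
  [0, -0.0166, -0.0069, 0, 6.9],
  [0, -0.0166, -0.0069, 0, 6.9],
  [0, -0.0166, -0.0069, 0, 6.9],
  [0, -0.0166, -0.0069, 0, 6.9],
  [0, -0.0166, -0.0069, 0, 6.9],
  [0, -0.0166, -0.0069, 0, 6.9],
  [0, -0.0166, -0.0069, 0, 6.9],
  [0, -0.0166, -0.0069, 0, 6.9],
])

```text
time: 7.8
tcp_pos: [0.399, 0.2258, 0.1847]
eef_rot: [180.0, -0.0, 101.1]
ft_force: [0.3, 0.7, -0.4]
gripper_width: 0.0
```

Emit:
send_rows([
  [0, 0, 0, 0, 0],
  [0, 0, 0, 0, 0],
  [0, 0, 0, 0, 0],
])

```text
time: 8.1
tcp_pos: [0.4007, 0.2258, 0.1846]
eef_rot: [179.9, -0.0, 100.6]
ft_force: [-0.1, -0.3, 0.0]
gripper_width: 0.0005
```

```bash
python3 - <<'E'
from h import *
s=read_state();print(s["tcp_pos"],s["eef_rot"],s["ft_force"],s["joint_pos"])
c=cam("wrist");save(c,"w4.png",1.4)
c=cam("top");save(c,"t4.png",1.4)
c=cam("scene");cv2.imwrite("pics/s4.png",cv2.resize(c["f"][150:270,170:320,::-1],None,fx=5,fy=5,interpolation=cv2.INTER_CUBIC))
for f in (-6,0,6):
    a=np.radians(f+10.9);q=np.array([.5665,.2569])+.06*np.array([np.cos(a),np.sin(a)]);print(f,(proj(c,[*q,.068])-[170,150])*5)
E
```

```text
[0.40067866 0.22578658 0.18458489] [ 1.79934768e+02 -1.57830742e-02  1.00618780e+02] [-0.11728218 -0.27612923  0.03881723] [ 2.19539270e+01  1.86173857e+01  1.03079116e+02  3.12151117e-03
  5.82364369e+01 -7.86664852e+01]
-6 [563.23258894 187.09443521]
0 [556.20784387 181.47796823]
6 [548.07321393 176.25325163]
```

View pics/w4.png

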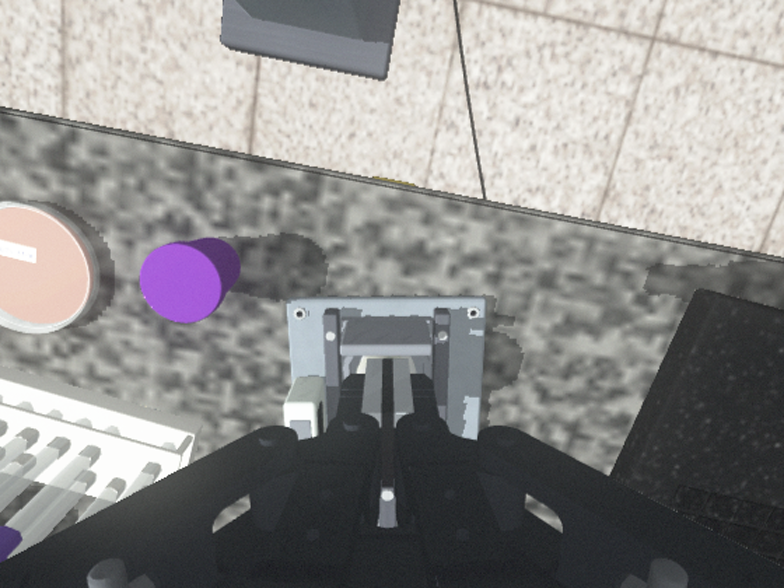

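View pics/s4.png

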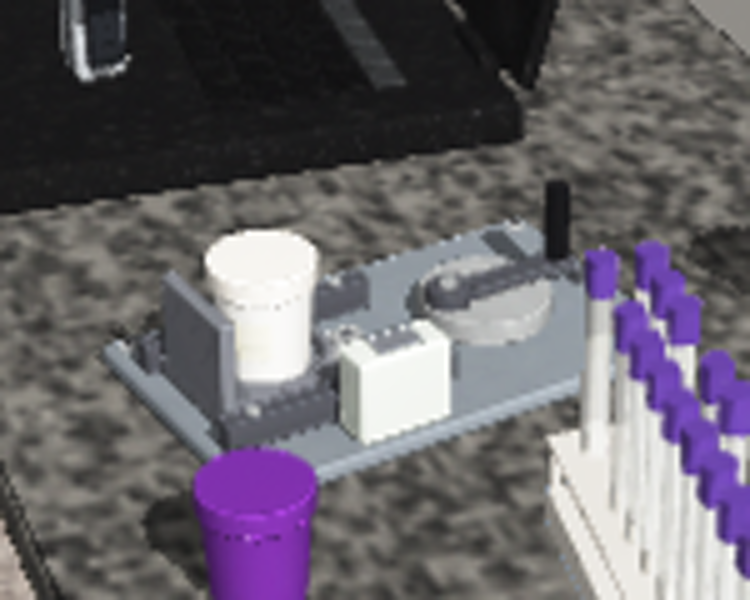

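View pics/t4.png

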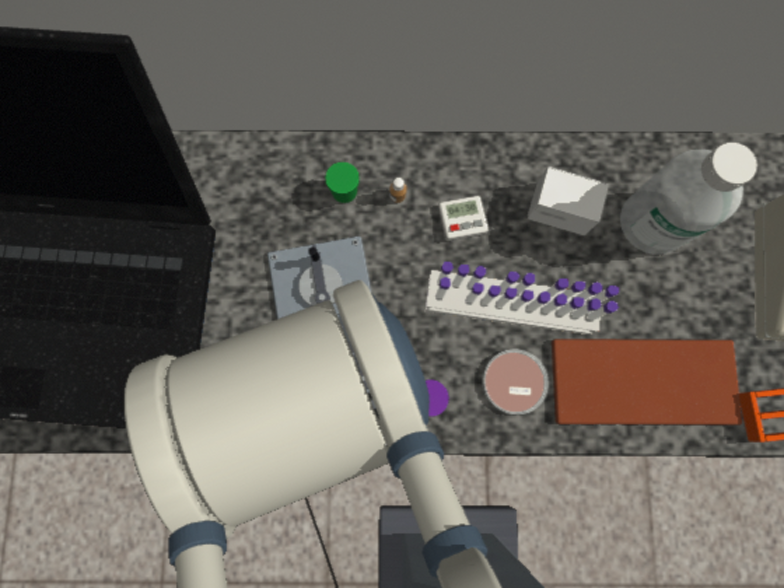

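The pin now sits at (557,183) in the scene crop, against a prediction of (556,181) for cam angle 0. The slide is still back. Next: go down behind the plate.

Emit:
send_rows([
  [0, 0, 0, -0.02, 0],
  [0, 0, 0, -0.03, 0],
  [0, 0, 0, -0.03, 0],
  [0, 0, 0, -0.03, 0],
  [0, 0, 0, -0.015, 0],
  [0, 0, 0, -0.01, 0],
  [0, 0, 0, 0, 0],
  [0, 0, 0, 0, 0],
  [0, 0.005, 0.001, 0, 0],
  [0, 0.005, 0.001, 0, 0],
  [0, 0.005, 0.001, 0, 0],
  [0, 0, 0, 0, 0],
  [0, 0, 0, 0, 0],
])

```text
time: 9.55
tcp_pos: [0.415, 0.228, 0.0494]
eef_rot: [180.0, -0.0, 100.7]
ft_force: [0.1, 0.4, 0.1]
gripper_width: 0.0003
```

```bash
python3 - <<'E'
from h import *
s=read_state();print(s["tcp_pos"],s["eef_rot"],s["ft_force"])
c=cam("wrist");save(c,"w5.png",1.4)
c=cam("scene");cv2.imwrite("pics/s5.png",cv2.resize(c["f"][150:270,170:320,::-1],None,fx=5,fy=5,interpolation=cv2.INTER_CUBIC))
E
```

```text
[0.41496854 0.22804145 0.04938922] [ 1.79987181e+02 -2.54493996e-03  1.00712404e+02] [0.06371108 0.42518041 0.0637057 ]
```

View pics/w5.png

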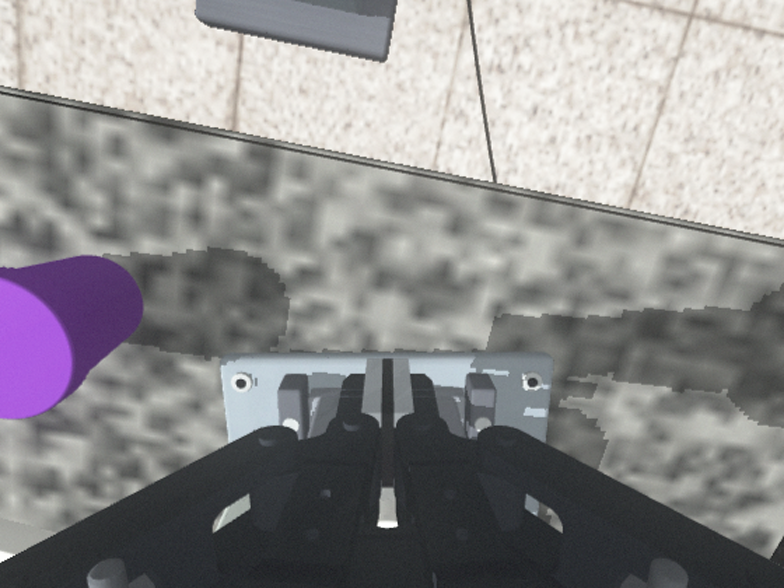

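View pics/s5.png

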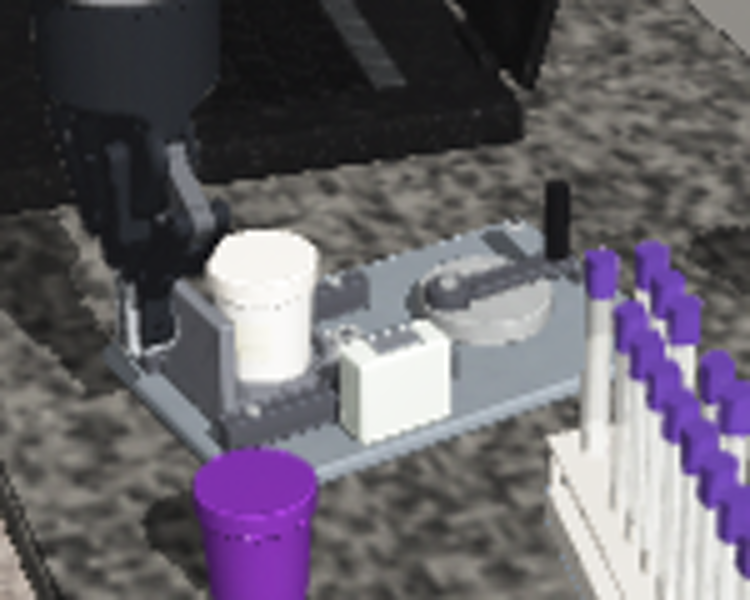

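Emit:
send_rows([
  [0, 0.0029, 0.0006, 0, 0],
  [0, 0.0029, 0.0006, 0, 0],
  [0, 0.0029, 0.0006, 0, 0],
  [0, 0.0029, 0.0006, 0, 0],
  [0, 0.0029, 0.0006, 0, 0],
  [0, 0.0029, 0.0006, 0, 0],
  [0, 0, 0, 0, 0],
])

```text
time: 10.35
tcp_pos: [0.4327, 0.2317, 0.0493]
eef_rot: [180.0, -0.0, 100.7]
ft_force: [-0.3, -0.3, -0.2]
gripper_width: 0.0003
```

```bash
python3 - <<'E'
from h import *
s=read_state();print(s["tcp_pos"],s["eef_rot"],s["ft_force"])
c=cam("scene");cv2.imwrite("pics/s6.png",cv2.resize(c["f"][150:270,170:320,::-1],None,fx=5,fy=5,interpolation=cv2.INTER_CUBIC))
E
```

```text
[0.4327235  0.2317261  0.04925494] [ 1.79976085e+02 -3.12417574e-03  1.00713057e+02] [-0.26344545 -0.32857994 -0.24299442]
```

View pics/s6.png

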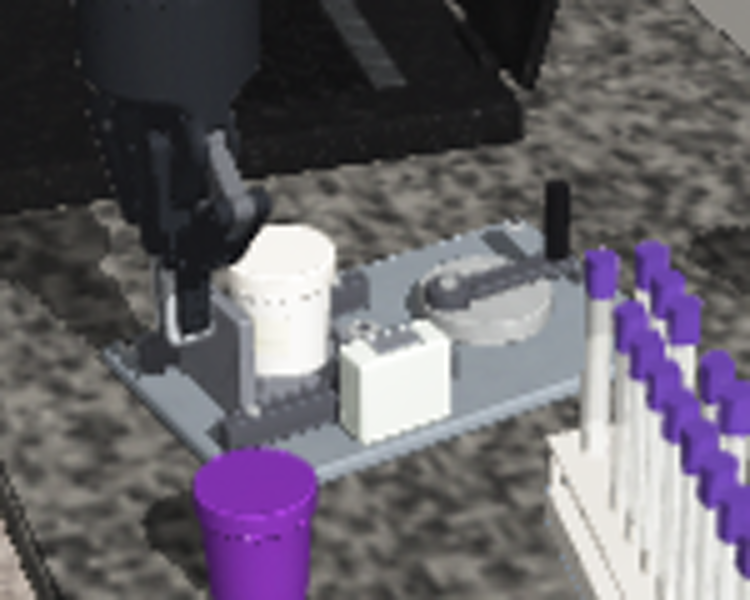

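Emit:
send_rows([
  [0, 0.0029, 0.0006, 0, 0],
  [0, 0.0029, 0.0006, 0, 0],
  [0, 0.0029, 0.0006, 0, 0],
  [0, 0.0029, 0.0006, 0, 0],
  [0, 0.0029, 0.0006, 0, 0],
  [0, 0.0029, 0.0006, 0, 0],
  [0, 0.002, 0.0004, 0, 0],
  [0, 0.001, 0.0002, 0, 0],
  [0, 0.001, 0.0002, 0, 0],
  [0, 0, 0, 0, 0],
])

```text
time: 11.4
tcp_pos: [0.4538, 0.2361, 0.0493]
eef_rot: [180.0, -0.0, 100.7]
ft_force: [-1.0, -0.2, 0.0]
gripper_width: 0.0002
```

```bash
python3 - <<'E'
from h import *
s=read_state();print(s["tcp_pos"],s["eef_rot"],s["ft_force"])
c=cam("scene");cv2.imwrite("pics/s7.png",cv2.resize(c["f"][150:270,170:320,::-1],None,fx=5,fy=5,interpolation=cv2.INTER_CUBIC))
X=np.array([np.cos(np.radians(10.9)),np.sin(np.radians(10.9))])
print((s["tcp_pos"][:2]-[.5384,.2515])@X)
E
```

```text
[0.45377898 0.23609265 0.0492892 ] [ 1.79987472e+02 -3.52054729e-03  1.00716188e+02] [-0.98371686 -0.22683643  0.02775979]
-0.0860078079467124
```

View pics/s7.png

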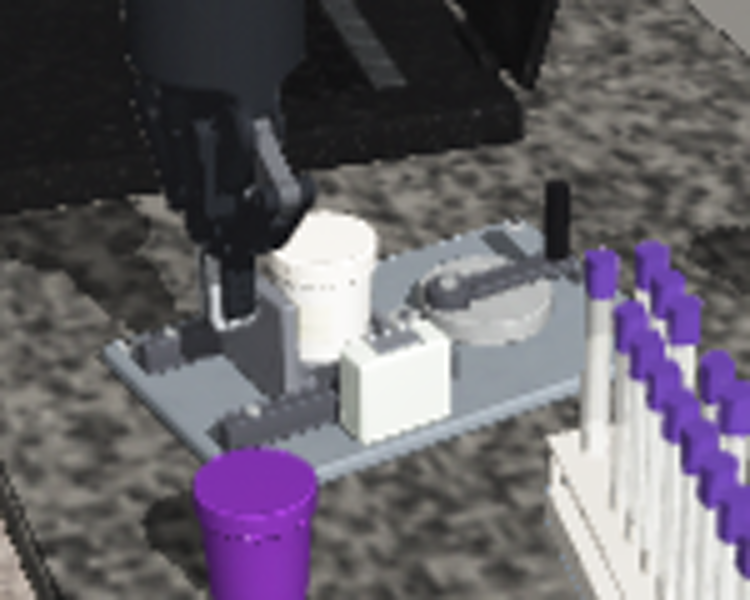

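Now about 5 mm to go; 1 mm steps, reading the force.

Emit:
send_rows([
  [0, 0.001, 0.0002, 0, 0],
  [0, 0.001, 0.0002, 0, 0],
  [0, 0.001, 0.0002, 0, 0],
  [0, 0, 0, 0, 0],
])

```text
time: 11.85
tcp_pos: [0.4568, 0.2367, 0.0493]
eef_rot: [180.0, -0.0, 100.7]
ft_force: [-1.0, 0.1, 0.8]
gripper_width: 0.0
```

Emit:
send_rows([
  [0, 0.001, 0.0002, 0, 0],
  [0, 0, 0, 0, 0],
])

```text
time: 12.05
tcp_pos: [0.4574, 0.2368, 0.0492]
eef_rot: [-180.0, 0.0, 100.7]
ft_force: [-3.3, -0.2, 1.6]
gripper_width: -0.0002
```

Emit:
send_rows([
  [0, 0.0005, 0.0001, 0, 0],
  [0, 0.0005, 0.0001, 0, 0],
  [0, 0, 0, 0, 0],
])

```text
time: 12.35
tcp_pos: [0.4575, 0.2368, 0.0492]
eef_rot: [-179.9, 0.0, 100.7]
ft_force: [-9.0, 0.2, 5.6]
gripper_width: -0.0
```

The force rose to 9 N and motion stopped. I'll back off, rise and measure.

Emit:
send_rows([
  [0, -0.003, -0.0006, 0, 0],
  [0, -0.008, -0.0015, 0, 0],
  [0, -0.015, -0.003, 0, 0],
  [0, -0.015, -0.003, 0, 0],
  [0, 0, 0, 0.02, 0],
  [0, 0, 0, 0.03, 0],
  [0, 0, 0, 0.04, 0],
  [0, 0, 0, 0.04, 0],
  [0, 0, 0, 0.03, 0],
  [0, 0, 0, 0.02, 0],
  [0, 0, 0.02, 0, 0],
  [0, -0.01, 0.04, 0, 0],
  [0, -0.01, 0.04, 0, 0],
  [0, -0.01, 0.04, 0, 0],
  [0, -0.01, 0.04, 0, 0],
  [0, -0.01, 0.04, 0, 0],
  [0, -0.01, 0.04, 0, 0],
  [0, 0, 0.02, 0, 0],
  [0, 0, 0, 0, 0],
  [0, 0, 0, 0, 0],
])

```text
time: 14.35
tcp_pos: [0.3572, 0.5086, 0.2289]
eef_rot: [-180.0, 0.0, 100.8]
ft_force: [0.6, -0.5, -0.2]
gripper_width: 0.0
```

```bash
python3 - <<'E'
from h import *
s=read_state();print(s["tcp_pos"],s["ft_force"])
c=cam("top");cv2.imwrite("pics/t8.png",cv2.resize(c["f"][160:300,140:290,::-1],None,fx=4,fy=4,interpolation=cv2.INTER_CUBIC))
save(c,"t8full.png",1.4)
c=cam("scene");cv2.imwrite("pics/s8.png",cv2.resize(c["f"][150:270,170:320,::-1],None,fx=5,fy=5,interpolation=cv2.INTER_CUBIC))
E
```

```text
[0.35724901 0.50856124 0.22885664] [ 0.6089889  -0.47004326 -0.21144708]
```

View pics/t8.png

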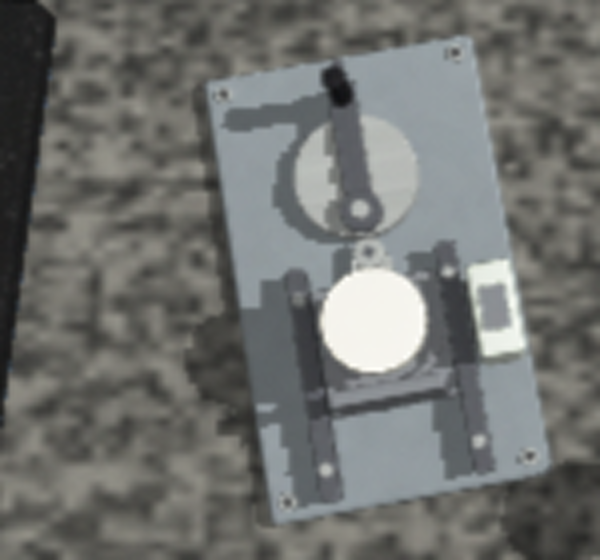

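View pics/s8.png

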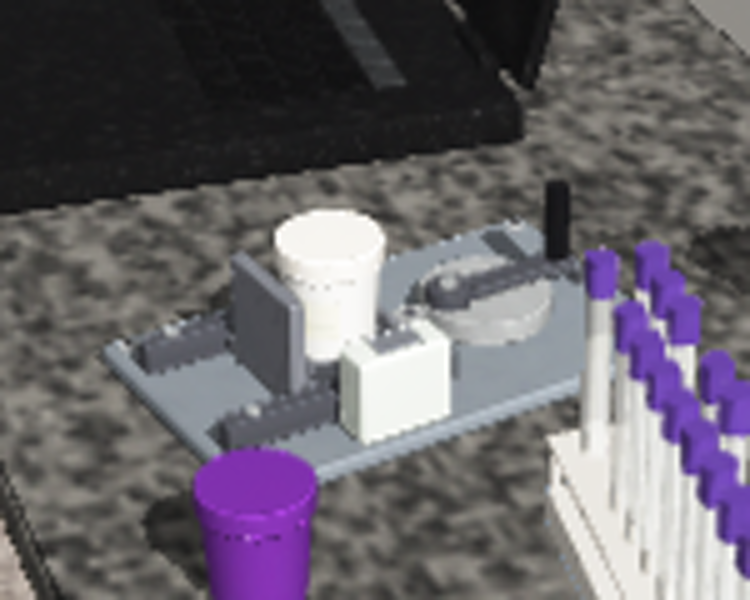

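```bash
python3 - <<'E'
from h import *
import pickle
a=pickle.load(open("top0.pkl","rb"));b=cam("top")
def lid(c):
    m=(c["f"].min(2)>215).astype(np.uint8);m[:240-15]=0 if False else m[:225]
    n,l,s,ce=cv2.connectedComponentsWithStats(m)
    k=[i for i in range(1,n) if 205<ce[i][0]<255 and 225<ce[i][1]<275]
    i=max(k,key=lambda i:s[i,4]);print(s[i],ce[i]);return ray(c,*ce[i],.076)
d=lid(b)-lid(a);X=np.array([np.cos(np.radians(10.9)),np.sin(np.radians(10.9)),0])
print(d,d@X)
P=lambda u,v,z:ray(b,140+(u+.5)/4-.5,160+(v+.5)/4-.5,z)
q=P(333,74,.068)-P(361,208,.035);print(np.degrees(np.arctan2(q[1],q[0]))-10.9,np.linalg.norm(q[:2]))
q=P(344,98,.029)-P(361,208,.035);print(np.degrees(np.arctan2(q[1],q[0]))-10.9,np.linalg.norm(q[:2]))
q=P(357,174,.023)-P(361,208,.035);print("disc",np.degrees(np.arctan2(q[1],q[0]))-10.9,np.linalg.norm(q[:2]))
E
```

```text
[221 227  25  26 511] [232.91976517 239.56164384]
[223 245  26  26 522] [235.86206897 257.49808429]
[0.0334404  0.00629114 0.        ] 0.034026718587933207
0.3433987485478056 0.060904709419303
-0.40099836037655656 0.059051048572290515
disc -0.2355948341501577 0.020282490304403142
```

View pics/t8full.png

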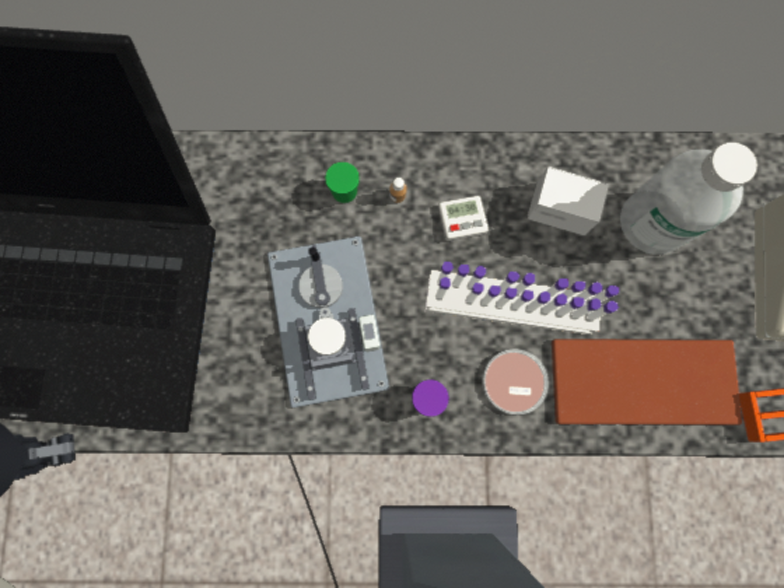

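The slide has travelled 34.0 mm, the cam is within 0.5° of zero, and the bystanders haven't moved. The arm is well clear, so I'm handing in.

```bash
python3 -c "
from workcell import *
print(hand_in())"
```

```text
the job is handed in; nothing more can be done
None
```

The job is handed in, about 14.5 s into the 48 s allowed; the hand-in gives no verdict. I pushed the lever round with the shut fingertips until it pointed at the index ridge. Then I pushed the slide forward by its plate in small steps until it stopped, where the force read about 10 N. After that I backed off and moved the arm clear.

- **Cam:** its angle measured within about 0.5° of zero in the last top view. A scene picture before the slide was pushed showed the pin within a degree or two of straight ahead, with the slide still back.
- **Slide:** it travelled 34.0 mm, measured from how far the cup lid moved in the top view. The fingertip position at the stop agreed to within about 1.5 mm.
- **Surroundings:** the cup stands upright in its nest. The timer, dish and vial look unmoved, judged by eye against the first picture. No check failed or disagreed.

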